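# Dust the fixture and hold the offset lever ready over its pins

## Task

Blow the fixture clean: press the white cap of the clamped duster canister right down and let it spring back up. Then pick up the offset lever by its balance point, lift it and hold it still and level above the fixture, big hub directly over the thick pin and small eye directly over the thin pin, with its underside about 40 mm above the pin tops, ready to be lowered. Do not set it down: the program finishes while the robot is still holding the lever there; leave the marker, the two vials and the timer where they are.

Things in the scene. Friction and masses are not known exactly. Their poses are not given: they have to be found in the camera images.
- fixture: Fixed dark steel base plate, 75 x 215 x 12 mm, on the table, with two upright bright steel pins 150 mm apart along its length. Origin: centre of its underside, on the table; z up, y along its length towards the thick pin; x is the way from the pins to the canister.
- thick_pin_top (a point): Centre of the top of the fixture's thick pin (16 mm diameter, top 57 mm above the table), 75 mm from the plate's centre towards +y of the fixture.
- thin_pin_top (a point): Centre of the top of the fixture's thin pin (9 mm diameter, top 57 mm above the table), 75 mm from the plate's centre towards -y of the fixture.
- canister: Fixed small aerosol duster, an aluminium can with a white band, 52 mm diameter, clamped upright on a 76 x 76 mm foot about 170 mm beyond the fixture on its far side (+x of the fixture), its nozzle looking at the pins; cap top 126 mm above the table. Origin: centre of its underside, z up.
- cap_top (a point): Centre of the flat top of the canister's white nozzle cap (29 mm diameter, 16 mm high); 126 mm above the table when up. The cap is pushed straight down.
- cap (a joint): Travel of the sprung cap: 0 = up, 0.006 m = right down. It starts to yield at about 2 N and is right down at about 6 N; it springs back by itself.
- lever: Loose offset lever, cast aluminium, about 0.45 kg, 183 mm long, 38 mm high: big hub (44 mm diameter, 18 mm bore) and small eye (22 mm, 11 mm bore), centres 150 mm apart, joined by a straight bar 16 mm wide, 20 mm high, its middle 24 mm above the underside. It stands on hub and eye, bar clear of the table. Origin: underside, half-way between hub and eye; z up, y towards the hub.
- lever_balance (a point): The lever's balance point, at half height of the bar, 44 mm from the hub's centre towards the eye (31 mm from half-way towards the hub), 24 mm above the underside. Axes as the lever's: grip the bar here across its 16 mm width (along the lever's x).
- lever_hub (a point): Centre of the big hub at the lever's underside.
- lever_eye (a point): Centre of the small eye at the lever's underside.
- marker: Bystander: blue and white marker pen, 135 mm long and 17 mm thick, lying on the table. Origin at its underside.
- vial_a: Bystander: small glass vial with screw cap, 23 mm diameter, 43 mm tall, the nearer of the two at the start. Origin at its underside.
- vial_b: Bystander: small glass vial with screw cap, 23 mm diameter, 43 mm tall, the farther of the two at the start. Origin at its underside.
- timer: Bystander: rounded bench timer, 66 x 92 x 28 mm, lying on the table. Origin at its underside.
There are look-alikes about, which are no part of the job. What is shaped like the lever but orange is not meant.

How it is judged:
On the way, in this order (a step that is already met when the one before it is completed fails the run):
1. the canister's cap is pressed right down (at least 4.5 of 6 mm) while the lever still stands on the table (value of joint cap above 0.0045 m and height (world z) of lever_balance below 0.035 m), for 0.1 s.
2. the cap is let go and has sprung back up (value of joint cap below 0.001 m), for 0.1 s.
3. the lever is lifted clear of the table, gripped within 18 mm of its balance point (height (world z) of each of lever_hub, lever_eye above 0.025 m and horizontal distance between the grasp point and lever_balance below 0.018 m and contact force between the fingers and lever above 1 N), for 0.2 s.
At the end, for the whole second after the job is handed in: The fingers hold the lever within 18 mm of its balance point, at rest, level within 6 degrees, touching neither fixture nor canister; hub and eye lie within 12 mm horizontally of the thick and thin pins, undersides 20 to 65 mm above the pin tops; the cap is up (horizontal distance between lever_hub and thick_pin_top below 0.012 m and horizontal distance between lever_eye and thin_pin_top below 0.012 m and angle between lever's own z axis and vertical below 0.1 rad and z of lever_hub in the frame of thick_pin_top between 0.02 and 0.065 m and z of lever_eye in the frame of thin_pin_top between 0.02 and 0.065 m and horizontal distance between the grasp point and lever_balance below 0.018 m and contact force between the fingers and lever above 1 N and contact force between lever and fixture below 0.1 N and contact force between lever and canister below 0.1 N and linear speed of lever below 0.02 m/s and angular speed of lever below 0.15 rad/s and value of joint cap below 0.001 m); the arm keeps its last pose, push and grip.
It fails at once if the marker, a vial or the timer is moved more than 30 mm or a vial is knocked over (distance of any of marker, vial_a, vial_b, timer from where it was at the start of the episode above 0.03 m or angle between any of vial_a, vial_b's own z axis and vertical above 0.6 rad).
It also fails if it takes over 53 s, if anything falls off the work surface, if the arm or the gripper's body presses on something with over 40 N, if the wrist force passes 120 N, or if a joint passes its speed limit or range.

## Robot

A 6-joint arm with a two-finger parallel gripper is mounted at the origin on a cart in front of the work surface, level with it; the furniture and walls round the work are solid. World frame = base frame: x ahead of the robot, y to its left, z up, the work surface at z = 0. Lengths are in m, angles in rad, forces in N, time in s.
With the tool pointing down it reaches from about 0.275 to 1 m from the base axis. Payload 8.4 kg.
Tool frame: the origin (TCP) lies on the centre line of the jaws, within the pads' length; the fingertips stand 17 mm ahead of it and the grasp point (between the pads) lies 2 mm behind it (bot.tcp_to_tips is the z of the fingertips in the tool frame, in m); z points along the fingers, y is the line along which they close (so a half turn about z gives the same grasp; the last joint's range is limited). The gripper opens to 85 mm and grips with 20 to 120 N. Pads are 22 mm wide; open, the fingers measure 114 mm over their backs; the gripper's body (76 mm by 85 mm) begins 54 mm behind the grasp point. The pads swing forward as they close: fully open they stand 13 mm farther back than shut.
Start: joints at [-1.239, 0.353, 1.633, -0, 1.155, -0.002], TCP at [0.205, -0.591, 0.248] pointing down, gripper open.
Joint ranges: [-2.63, 2.63], [-0.92, 2.1], [0.06, 2.66], [-1.3, 4.44], [0, 2.69], [-3.02, 3.02]. Speed limits (rad/s): [2.22, 2.22, 2.79, 3.14, 3.14, 3.14].

## Interface

Orientations are given as a unit quaternion [x, y, z, w].
In Python, from workcell import bot, hand, kinematics, get_obs, vision, hand_in gives the robot as it stands. The module is installed in compiled form; this text tells all that it offers. Calls block until the motion is done:
- bot.reach(position, orientation): joint-space move of the TCP to a pose.
- bot.servo_line(position, ori=None, velocity=0.15): straight line of the TCP; ori=None keeps the orientation; velocity is the mean speed in m/s.
- bot.goto_joints(angles): joint-space move.
- hand.move_gripper(opening, strength=None): finger opening in m; strength is the grip in N (None keeps the last); returns when the fingers have stopped.
- bot.dwell(seconds).
- kinematics.solve_ik(position, orientation): joint angles nearest the present ones, or None.
- get_obs(): the state.
- vision.read_camera(name): name is "side" or "top"; returns a dict with "frame" (420x560x3 uint8, red, green, blue), "intrinsics" (3x3 intrinsics, pixels), "view" (4x4, takes a point from world to camera coordinates). Camera axes: x right, y down, z forward; pixel columns grow to the right and rows downward; lengths in m; the calibration is good to about 2 mm. A picture is of the moment at which its call begins. There is no depth.
A pose or a line that the arm cannot do raises bot.IKError and nothing moves.
- hand_in(): hands the job in; it is judged then, once.
The state is a dict: "time_s": time; "joint_pos": joint angles; "joint_vel": joint speeds; "joint_efforts": joint torques, N m; "position": TCP position; "orientation": TCP orientation; "wrist_force": force on the tool from outside, world axes, zero at the start; "ft_torque": the same for the moment, N m; "gripper_width": finger opening in m; "grip_force": force on a finger pad.
Only numpy, scipy, OpenCV 4.12 (cv2) and the standard library are available. Lean on these libraries where they do the work, as an engineer would, in place of code of your own. Each camera call takes 0.05 s, during which the arm holds its last target. There are 200 camera calls.

## Working session

There is one attempt and no reset: what is moved stays moved. The work goes in short steps, each a Python script; the robot and the scene stay as the last script left them, time stands still between calls to the robot, and variables do not carry over. Pictures are saved under pics/ and viewed, at most 10 in all, crops included, and the job is handed in when it is done.

```bash
mkdir -p pics; cat > h.py <<'E'
import numpy as np, cv2
from workcell import bot, hand, kinematics, get_obs, vision, hand_in
def snap(n,f):
    c=vision.read_camera(n); cv2.imwrite(f,c["frame"][:,:,::-1]); np.savez(f'pics/cal_{n}.npz',K=c["intrinsics"],V=c["view"])
def cal(n):
    d=np.load(f'pics/cal_{n}.npz'); return d['K'],d['V']
def onz(n,u,v,z):
    K,V=cal(n); R,t=V[:3,:3],V[:3,3]; o=-R.T@t; d=R.T@np.linalg.inv(K)@np.array([u,v,1.]); return (o+d*(z-o[2])/d[2])
def proj(n,p):
    K,V=cal(n); q=K@(V[:3,:3]@np.array(p)+V[:3,3]); return q[:2]/q[2]
E
python3 - <<'E'
from h import *
for n in("side","top"):
    snap(n,f'pics/{n}0.png'); K,V=cal(n); print(n,K[0,0],-V[:3,:3].T@V[:3,3],V[2,:3])
print(get_obs())
E
```

```text
side 488.01484904643866 [0.41251628 0.76388883 0.6694976 ] [ 0.21644572 -0.78488099 -0.5806144 ]
top 475.94898161748586 [0.39551493 0.0149427  1.31218428] [ 0.17090524 -0.01883466 -0.98510743]
{'time_s': 0.1, 'joint_pos': array([-1.23945155e+00,  3.53569802e-01,  1.63407632e+00, -1.60662227e-06,
        1.15519220e+00, -2.38231643e-03]), 'joint_vel': array([ 0.00051944, -0.00133543, -0.00328495,  0.00125517,  0.00141161,
        0.00089211]), 'joint_efforts': array([-1.79255130e-04, -6.06358981e+01, -3.42819500e+01, -5.35158665e-05,
        3.86592495e-03, -4.29864272e-06]), 'position': array([ 0.20460489, -0.59012362,  0.24763533]), 'orientation': array([ 9.86110305e-01,  1.66090571e-01, -1.02708254e-04, -6.14309028e-04]), 'wrist_force': array([ 0.03649373,  0.09862768, -0.51837619]), 'ft_torque': array([ 0.00835957,  0.05776213, -0.00990964]), 'grip_force': 0.0, 'gripper_width': 0.08580099103701813}
```

View pics/top0.png

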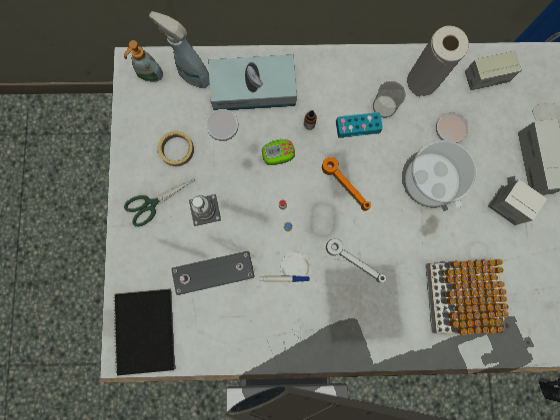

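View pics/side0.png

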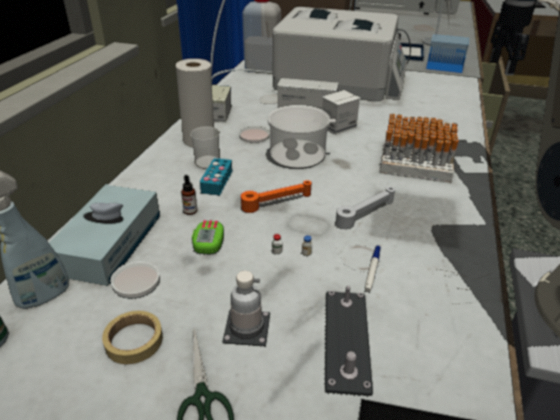

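The top view shows the fixture around (213,272), the canister at (203,205), the grey lever from hub (335,246) to eye (382,278), the vials at (282,204) and (288,227), and the marker at (285,279). The orange lever is a decoy. I'll enlarge both views.

```bash
python3 - <<'E'
import cv2,numpy as np
t=cv2.imread('pics/top0.png'); s=cv2.imread('pics/side0.png')
def cr(i,x,y,w,h,k):return cv2.resize(i[y:y+h,x:x+w],None,fx=k,fy=k,interpolation=cv2.INTER_CUBIC)
a=cr(t,165,185,100,115,5);b=cr(t,310,225,90,70,5)
cv2.imwrite('pics/c1.png',a)          # 500x575
c=np.zeros((600,800,3),np.uint8); c[:350,:450]=b
c[:]=0; c[:350,:450]=b
d=cr(s,325,180,80,50,4); c[360:560,:320]=d
e=cr(s,215,265,65,85,4); c[:340,460:720]=e
f=cr(s,320,285,60,56,4); c[360:584,330:570]=f
g=cr(s,320,340,60,56,4)[:, :220]; c[360:584,575:795]=g
cv2.imwrite('pics/c2.png',c)
E
```

```text
(no output)
```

View pics/c1.png

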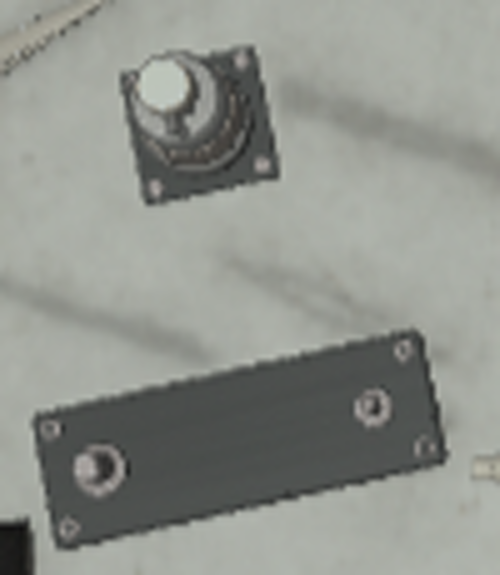

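View pics/c2.png

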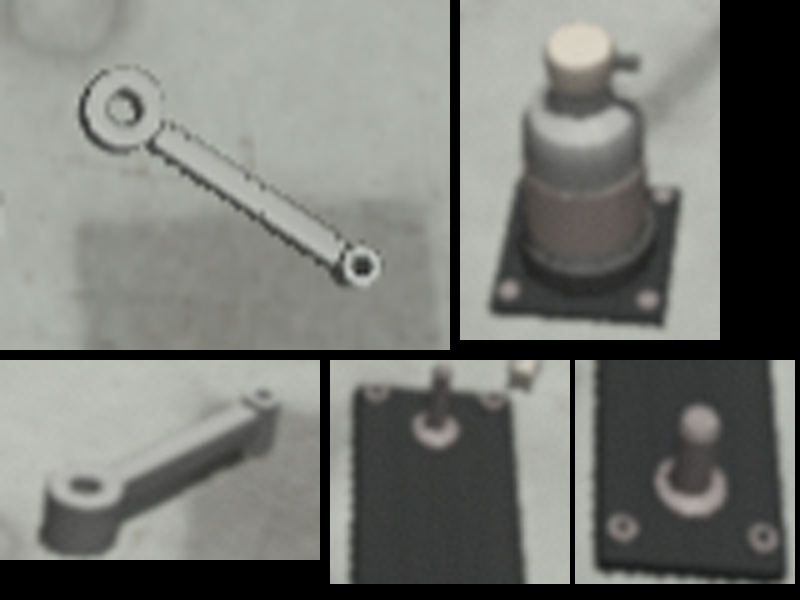

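```bash
cat > m.py <<'E'
from h import *
from scipy.optimize import least_squares
def T(X,Y,x0=165,y0=185,k=5): return (x0+(X+.5)/k-.5, y0+(Y+.5)/k-.5)
cor=np.array([onz('top',*T(*p),.012)[:2] for p in[(35,415),(418,330),(445,460),(58,549)]])
foot=np.array([onz('top',*T(*p),.008)[:2] for p in[(122,72),(253,45),(280,178),(148,206)]])
print('plate c',cor.mean(0),'len',np.linalg.norm(cor[0]-cor[1]),np.linalg.norm(cor[1]-cor[2]))
d=cor[0]+cor[3]-cor[1]-cor[2]; d/=np.linalg.norm(d)
th=cor.mean(0)+.075*d; tn=cor.mean(0)-.075*d; print('pins from plate',th,tn)
print('foot',foot.mean(0),'sides',[np.linalg.norm(foot[i]-foot[i-1]).round(4) for i in range(4)])
P={'thick':(T(88,468),T(127,58,320,340,4),.057),'thin':(T(370,405),T(112,10,320,285,4),.057),
'cap':(T(163,84),T(119,42,215,265,4),.126),
'hub':(T(125,107,310,225),T(85,128,325,180,4),.038),'eye':(T(361,266,310,225),T(262,34,325,180,4),.038)}
for n,(a,b,z) in P.items(): 
    A,B=onz('top',*a,z)[:2],onz('side',*b,z)[:2]; print(n,A.round(4),B.round(4))
h,e=[(onz('top',*P[n][0],.038)[:2]+onz('side',*P[n][1],.038)[:2])/2 for n in('hub','eye')]
print('lever len',np.linalg.norm(h-e),'bal',h+(e-h)*44/150,'ang',np.degrees(np.arctan2(*(h-e)[::-1])),'fix ang',np.degrees(np.arctan2(d[1],d[0])))
for n,p in dict(va=(288,227,.043),vb=(282.5,204,.043),m1=(262,279,.01),m2=(309,279,.01),tm=(278,152,.028)).items(): print(n,onz('top',*p)[:2].round(3))
E
python3 m.py
```

```text
plate c [0.45101136 0.19398629] len 0.2114483255757782 0.07194352918945499
pins from plate [0.43611002 0.26749106] [0.46591269 0.12048153]
foot [0.62399942 0.21675842] sides [np.float64(0.0771), np.float64(0.074), np.float64(0.0769), np.float64(0.0739)]
thick [0.4353 0.2665] [0.4366 0.2673]
thin [0.4647 0.1198] [0.4671 0.1241]
cap [0.6247 0.2177] [0.6263 0.2171]
hub [ 0.5125 -0.1362] [ 0.5134 -0.132 ]
eye [ 0.4252 -0.2585] [ 0.4283 -0.2599]
lever len 0.1519076979013753 bal [ 0.48765822 -0.17082443] ang 55.417988654430744 fix ang 101.46003987373224
va [ 0.566 -0.012]
vb [0.629 0.001]
m1 [0.43  0.061]
m2 [ 0.427 -0.067]
tm [0.78 0.01]
```

The estimates from the two views agree within a few mm. Pressing the cap next.

```bash
cat >> h.py <<'E'
from scipy.spatial.transform import Rotation as Ro
def q(deg):
    a=np.radians(deg);c,s=np.cos(a),np.sin(a)
    return Ro.from_matrix(np.array([[-s,c,0],[c,s,0],[0,0,-1.]])).as_quat()
E
python3 - <<'E'
from h import *
print(Ro.from_quat(q(30)).as_matrix().round(2).tolist())
for a in(145.4,-34.6):
    print(a,kinematics.solve_ik([.4877,-.1708,.024],q(a)),kinematics.solve_ik([.4510,.194,.119],q(a+46)))
c=[.6252,.2174]; o=get_obs()
hand.move_gripper(0.0,40)
Q=q(100) if abs(kinematics.solve_ik([*c,.25],q(100))[5])<abs(kinematics.solve_ik([*c,.25],q(-80))[5]) else q(-80)
bot.reach([*c,.22],Q); bot.servo_line([*c,.150],velocity=.15)
f0=get_obs()['wrist_force'][2]; print('t',get_obs()['time_s'],f0)
z=.145
while z>.133:
    bot.servo_line([*c,z],velocity=.03); b=get_obs(); f=b['wrist_force'][2]-f0; print(round(z,4),b['position'][2].round(4),f.round(2))
    if f>9: break
    z-=.001 if z<.1425 else .0025
bot.dwell(.3); snap('side','pics/press.png')
print(get_obs()['wrist_force'],get_obs()['time_s'])
E
```

```text
[[-0.5, 0.87, 0.0], [0.87, 0.5, 0.0], [0.0, 0.0, -1.0]]
145.4 [-3.39769405e-01  5.16775962e-01  2.01291047e+00 -4.44089210e-16
  6.11906220e-01 -2.87747814e+00] [ 4.03173768e-01  3.21521335e-01  2.02627893e+00 -4.44089210e-16
  7.93792391e-01 -2.93738642e+00]
-34.6 [-3.39769405e-01  5.16775962e-01  2.01291047e+00 -4.44089210e-16
  6.11906220e-01  2.64114516e-01] [ 4.03173768e-01  3.21521335e-01  2.02627893e+00 -4.44089210e-16
  7.93792391e-01  2.04206233e-01]
t 4.6667 -0.10443108407747032
0.145 0.1454 0.71
0.1425 0.1428 2.06
0.14 0.1402 3.53
0.139 0.1392 4.25
0.138 0.1382 4.95
0.137 0.1372 5.22
0.136 0.137 10.37
[ 0.80536505 -0.75269099 11.5975756 ] 6.8333
```

The force rose along the spring curve and then hit the hard stop, so the cap is right down. Releasing it and going to the lever, with one fresh look before the lift.

```bash
python3 - <<'E'
from h import *
c=[.6252,.2174]; g=[.4877,-.1708]; Q=q(-34.6)
bot.servo_line([*c,.21],velocity=.1); bot.dwell(.2)
hand.move_gripper(.05,60)
bot.reach([*g,.15],Q); bot.servo_line([*g,.024],velocity=.1)
print(get_obs()['time_s'],get_obs()['position'],get_obs()['wrist_force'])
hand.move_gripper(0.0,60)
o=get_obs(); print(o['gripper_width'],o['grip_force'],o['time_s'])
bot.servo_line([*g,.10],velocity=.08); bot.dwell(.4)
bot.servo_line([*g,.17],velocity=.12)
o=get_obs(); print(o['gripper_width'],o['grip_force'],o['wrist_force'],o['ft_torque'],o['time_s'])
bot.reach([.451,.194,.17],q(-34.6+46.04)); bot.servo_line([.451,.194,.121],velocity=.08); bot.dwell(.5)
snap('top','pics/top1.png');snap('side','pics/side1.png')
print(get_obs()['position'],get_obs()['time_s'])
t=cv2.imread('pics/top1.png')[190:310,140:290]; s=cv2.imread('pics/side1.png')[220:400,265:425]
k=np.zeros((600,800,3),np.uint8)
k[:320,:400]=cv2.resize(t,(400,320),interpolation=2); k[:450,400:]=cv2.resize(s,(400,450),interpolation=2)
cv2.imwrite('pics/c3.png',k)
E
```

```text
11.4 [ 0.48813663 -0.17096359  0.02454916] [-0.15715275 -0.18350762  0.46097322]
0.014741134978359985 59.40323889255524 11.8083
0.01521740143090225 58.49902153015137 [ 0.18872676 -0.07983901 -5.42139771] [-0.03102557 -0.02448258  0.023149  ] 14.0417
[0.45099095 0.19401733 0.12102692] 16.7833
```

View pics/c3.png

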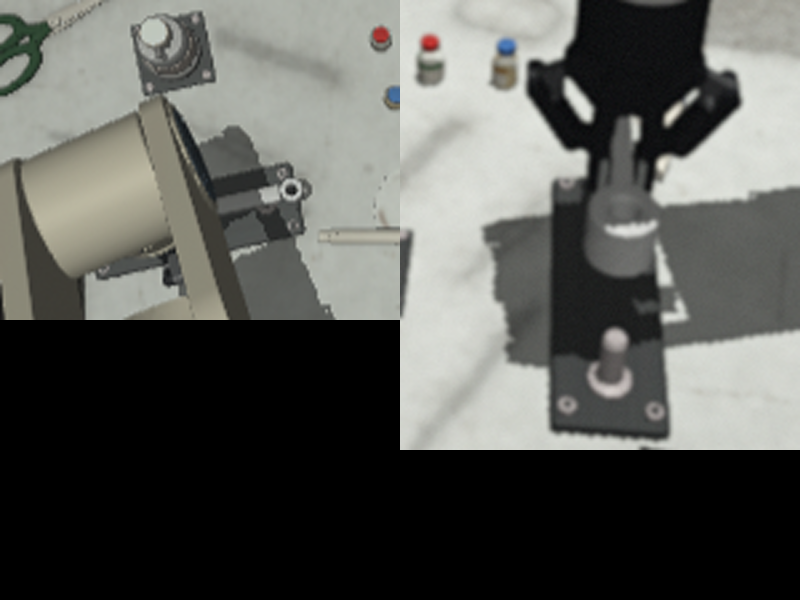

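The lever is held level, but I centred the balance point over the plate. It belongs 31 mm towards the thick pin, so I'll shift it and measure again.

```bash
python3 - <<'E'
from h import *
d=np.array([-.1987,.9801]); p=np.array([.451,.194])+.031*d
bot.servo_line([*p,.121],velocity=.05); bot.dwell(.5)
snap('top','pics/top2.png');snap('side','pics/side2.png')
print(p,get_obs()['position'],get_obs()['grip_force'],get_obs()['ft_torque'],get_obs()['time_s'])
for n,P in(('thick/hub',[.436,.2673,.1345]),('thin/eye',[.4659,.1208,.1345])): print(n,proj('top',P),proj('side',P))
t=cv2.imread('pics/top2.png')[230:310,220:280]; s=cv2.imread('pics/side2.png')[270:390,300:400]
k=np.zeros((600,800,3),np.uint8)
k[:480,:360]=cv2.resize(t,(360,480),interpolation=2); k[:480,400:]=cv2.resize(s,(400,480),interpolation=2)
cv2.imwrite('pics/c4.png',k)
E
```

```text
[0.4448403 0.2243831] [0.44484505 0.22433329 0.12101459] 58.51580858230591 [-0.02225238  0.04248182  0.02887554] 18.15
thick/hub [175.51670351 277.06483952] [356.83272321 319.6408443 ]
thin/eye [235.54965181 263.4427048 ] [352.76090276 252.80399507]
```

View pics/c4.png

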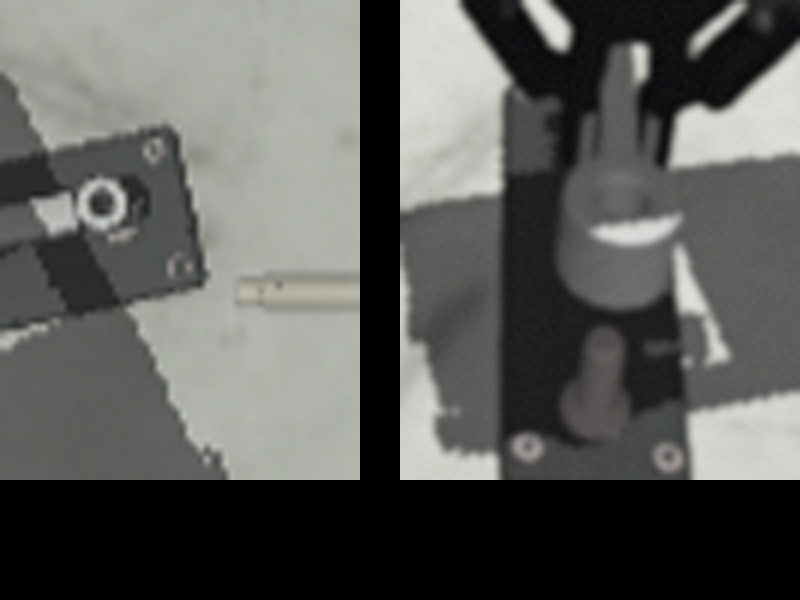

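The eye's top is at (236.4,263.4) in the top view and the hub's at (355.6,318.4) in the side view. Both are about 1 px from where they should be. I'll convert that to mm, correct it and hand in.

```bash
python3 - <<'E'
from h import *
e=onz('top',236.4,263.4,.1345)[:2]-[.4659,.1208]; h=onz('side',355.6,318.4,.1345)[:2]-[.436,.2673]
print('eye err',e,'hub err',h)
m=(e+h)/2
if np.linalg.norm(m)<.008:
    bot.servo_line([*(np.array([.44484,.22438])-m),.121],velocity=.03); bot.dwell(1)
    o=get_obs(); print(o['position'],o['grip_force'],abs(o['joint_vel']).max(),o['time_s'])
    print(hand_in())
E
```

```text
eye err [ 5.87401271e-05 -2.08761415e-03] hub err [ 0.00208644 -0.0018455 ]
[0.4437694  0.22635295 0.12101421] 58.51358234882355 0.0016294439790993296 19.4
the job is handed in; nothing more can be done
None
```

The job is handed in at about 19 s on the robot's clock: the cap was pressed to its stop and released, and the robot is holding the lever level over the pins, underside about 40 mm above their tops; my last measurement put hub and eye within about 3 mm of the pins, and I then corrected for that without looking again.

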